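Fit the radio's battery pack and click its hatch shut

ROBOT

A 7-joint arm with a two-finger parallel gripper is mounted at the origin on the work surface. World frame = base frame: x ahead of the robot, y to its left, z up, the work surface at z = 0. Lengths are in mm, angles in rad, forces in N, time in s.
With the tool pointing down it reaches from about 350 to 900 mm from the base axis. Payload 8.1 kg.
Tool frame: the origin (TCP) lies midway between the tips of the shut fingers; the grasp point (between the pads) lies robot.grasp_offset behind it (robot.grasp_offset is the distance from the TCP to the grasp point, in mm); z points along the fingers, y is the line along which they close (so a half turn about z gives the same grasp; the last joint's range is limited). The gripper opens to 92 mm and grips with 3 to 60 N. Pads are 19 mm wide; open, the fingers measure 130 mm over their backs; the gripper's body (75 mm by 190 mm) begins 47 mm behind the grasp point.
Start: joints at [-1.429, 0.434, 0.025, 1.573, -0.012, 1.134, -0.075], TCP at [151.503, 606.373, 226.742] pointing down, gripper open.
Joint ranges: [-2.62, 2.62], [-0.44, 2.09], [-1.27, 1.32], [0.08, 2.57], [-1.32, 4.46], [0.12, 2], [-2.74, 2.74]. Speed limits (rad/s): [2.22, 2.22, 3.01, 3.01, 3.14, 3.14, 3.14].

INTERFACE

Orientations are given as a unit quaternion [x, y, z, w].
In Python, from cell import robot, eyes, models gives the robot as it stands.
- The arm moves only by the tool jog_arm, never from a script. Its argument "targets" is a list of rows, each an object of numbers: "dx", "dy", "dz": the shift along the world's x, y, z in cm; "wx", "wy", "wz": the turn, a rotation vector about the world's x, y, z in rad; "gripper": the finger opening in cm, from 0 to 9.18. In form: [{"dx": .., "dy": .., "dz": .., "wx": .., "wy": .., "wz": .., "gripper": ..}, ...]. A call has exactly 5 rows; each row shifts and turns the commanded pose from where the row before left it; what a row does not reach is not made up. A row lasts 1/12 s, in which the tool goes at most 41.7 mm and 7.16 degrees, less where a joint would pass 70% of its speed; a pose out of reach is approached as far as the arm can. A call is refused whole if a number of a shift passes 4.17 or a number of a turn 0.125, either way. A call with a gripper value outside its range is refused whole. The fingers move at their own pace and stop on an object; "grip_force" is the grip in N (left out, the last holds). Time passes only in rows, so rows that do not move let the fingers close, or fill a call up. It gives the time, the measured TCP pose, the force, the opening and the grip force at its end, in the units of the state.
- robot.state(): the state, without advancing time (a new reading comes with each control period).
- eyes.get_image(name): name is "scene" or "top"; returns the picture (480x640x3 uint8, red, green, blue); there is no depth.
- eyes.calibration(name): a dict with "K" (3x3 intrinsics, pixels), "cam_to_world" (4x4, takes a point from camera to world coordinates). Camera axes: x right, y up, looking along -z (the intrinsics and any distortion apply to the point x, -y, -z); pixel columns grow to the right and rows downward; lengths in mm; the calibration is good to about 2 mm. A picture is of the moment at which its call begins. calibration takes no time and is no camera call.
- robot.sign_off(): hands the job in; it is judged then, once.
Trained networks look in the newest picture that a camera, given by its name, has taken for a name from the list of things; names that differ only in an ending like _2 or _b are one class to them, and where a whole thing is asked for, a point or a joint stands for the part that bears it (a point fixed in the world has none). Each returns a list of dicts, best first, with "conf" (0 to 1); they miss things now and then, are a little off and sometimes report something else, mostly with a low value. They report only what shows in the picture. A call takes as long as a camera call. They do not tell look-alikes from the thing itself.
- models.regions_of(query, camera): "mask" (480x640 bool, what is visible of it) and "extent" ([left, top, width, height] in pixels, round what is visible of it).
- models.landmark_of(query, camera): "centre" ([row, column] in pixels: a listed point, or the origin of a listed thing).
The state is a dict: "time_s": time; "joints": joint angles; "dq": joint speeds; "joint_efforts": joint torques, N m; "tool_pos": TCP position; "ee_rot": TCP orientation; "contact_force": force on the tool from outside, world axes, zero at the start; "torque": the same for the moment, N m; "gripper_width": finger opening in mm; "gripper_force": force on a finger pad.
Only numpy, scipy, OpenCV 4.12 (cv2) and the standard library are available. Lean on these libraries where they do the work, as an engineer would, in place of code of your own. Each camera call takes 0.05 s, during which the arm holds its last target. There are 200 camera calls.

TASK

Put the green battery pack into the pocket of the wooden radio's battery bay, fully down on the bay's floor, then swing the hatch shut and press its free edge down until the catch clicks and the hatch stays shut by itself. Press with feeling: the catch clicks at a different depth on every radio and forcing it after the click cracks the hatch. Leave the blue pack and the other things on the sideboard where they are.

Things in the scene. Friction and masses are not known exactly. Their poses are not given: they have to be found in the camera images.
- radio: Wooden table radio, fixed, 160 (x) by 230 (y) by 100 high. Origin: centre of its underside; the dial and speaker slots are on its +x face. The battery bay is open at the top towards the -y end: inside x -65..65, y -95..5, floor at height 44; the walls round it are level with the case top at 100.
- pocket (a point): Middle of the pocket, on the bay floor (radio x 0, y -48, height 44); axes as the radio's. Grey ribs 10 high at its ends and corners form the pocket, 40 (x) by 72 (y), orange inside; its long sides are open for the middle 48, leaving room for fingers.
- hatch (a joint): Angle of the grey hatch over the bay, rad: at the start 1.75 to 2.05 (open, leaning back past upright over the tuner end), falls as it closes. Its stiff hinge (about 0.8 N at the free edge) keeps it where it is left, but below 0.15 a sprung pin near the free edge lifts it back to about 0.15, unless the catch holds it. Latched it rests between -0.05 and 0.085, as the catch is set.
- hatch_hinge (a point): On the hatch's hinge line, at its middle (radio x 0, y 12, height 104). The line runs along the radio's x. The hatch is 144 along it, reaches 121 from it, and is a plate 6 thick: at angle 0 it lies level, its upper face 8 above the hinge line, its free edge on the radio's -y side; opening lifts that edge up and back towards +y.
- press_pad (a point): Centre of the red ribbed pad (40 by 20) at the middle of the hatch's free edge, 109 from the hinge line, on the outer face (upper when shut): where to press. Moves with the hatch; z points out of the outer face.
- green_pack: Charged battery pack, a green block with a black band, 34 (x) by 66 (y) by 36 high, 0.16 kg, lying flat on the sideboard. Origin: centre of its underside. It fits the pocket either way round, long side along the radio's y.
- blue_pack: Another, flat, battery pack of the same size, blue; to be left alone. Origin: centre of its underside.
- mug: Blue mug, 80 across, 90 high, a bystander. Origin: centre of its underside.
- key_dish: White bowl, 130 across, 35 high, a bystander. Origin: centre of its underside.
- torch: Black and yellow torch, 150 long, lying; a bystander. Origin: below its middle, on the sideboard.
- notebook: Blue notebook, 150 by 105 by 14, a bystander. Origin: centre of its underside.
- tape_roll: Orange roll of tape, 90 across, 24 high, a bystander. Origin: centre of its underside.
- paint_brush: Paint brush, some 200 long, lying along x; a bystander. Origin: below its middle.
- catch_notch (a point): Notch in the -y wall's top (radio x 0, y -103, height 100) where the sprung catch sits; the hatch's hook enters it. The catch is set 6 mm lower to 8 mm higher from radio to radio, unseen. The free edge meets it about 7 mm above its latched position, takes 7 to 17 N for some 4 mm, then clicks and the force drops; about 3 mm further on is a hard stop. The hatch cracks above 25 N.
Not all that is in view belongs to the job. Of the things like the green_pack, leave any that is orange, pink or purple; of the rest the smaller one is meant.

How it is judged:
By the outcome, as a careful person would: the job done as asked, in the order asked, and still so for the second after the job is handed in, with the robot touching nothing.
It also fails if it takes over 69 s, if anything falls off the work surface, if the arm or the gripper's body presses on something with over 40 N, if the wrist force passes 120 N, or if a joint passes its speed limit or range.

## Working session

There is one attempt and no reset: what is moved stays moved. The work goes in short steps, Python scripts to look and compute and a tool call to move; the robot and the scene stay as the last step left them, time stands still between calls to the robot, and variables do not carry over. Pictures are saved under pics/ and viewed, at most 10 in all, crops included, and the job is handed in when it is done.

Besides the shell and the picture viewer there is one more tool, called after "Request:" in YAML: its name, and indented under it one key for each argument. jog_arm: Moves the arm, as the interface text tells. Its arguments: {"type":"object","properties":{"targets":{"type":"array"},"grip_force":{"type":"number"}},"required":["targets"]}

```bash
mkdir -p pics; ls; cat > h.py <<'E'
import numpy as np, cv2
from cell import robot, eyes, models
def cal(n):
    c=eyes.calibration(n); return np.array(c["K"]),np.array(c["cam_to_world"])
def ray(n,row,col):
    K,T=cal(n); d=np.linalg.inv(K)@[col,row,1]; d=np.array([d[0],-d[1],-d[2]])
    d=T[:3,:3]@d; return T[:3,3],d/np.linalg.norm(d)
def onz(n,row,col,z):
    o,d=ray(n,row,col); return o+d*(z-o[2])/d[2]
def tri(a,b):
    (o1,d1),(o2,d2)=a,b
    s=np.linalg.lstsq(np.c_[d1,-d2],o2-o1,rcond=None)[0]
    p,q=o1+s[0]*d1,o2+s[1]*d2; return (p+q)/2,np.linalg.norm(p-q)
def proj(n,P):
    K,T=cal(n); p=T[:3,:3].T@(np.array(P)-T[:3,3]); p=K@[p[0],-p[1],-p[2]]; return p[1]/p[2],p[0]/p[2]
E
python3 - <<'E'
from h import *
np.set_printoptions(precision=1,suppress=True)
for n in("scene","top"):
    cv2.imwrite(f"pics/{n}0.png",eyes.get_image(n)[:,:,::-1]); print(n,cal(n)[0].tolist(),cal(n)[1].round(2).tolist(),eyes.calibration(n).keys())
    for q in("radio","pocket","hatch_hinge","press_pad","green_pack","blue_pack","catch_notch"):
        print(q,[(np.round(r["centre"],1).tolist(),round(r["conf"],2)) for r in models.landmark_of(q,n)][:4])
print(robot.state(), robot.grasp_offset)
E
```

```text
pics
scene [[569.497538997875, 0.0, 317.241048022445], [0.0, 569.497538997875, 230.73728819222208], [0.0, 0.0, 1.0]] [[0.58, -0.71, 0.41, 1162.55], [0.82, 0.49, -0.3, -453.07], [0.01, 0.51, 0.86, 1366.63], [0.0, 0.0, 0.0, 1.0]] dict_keys(['K', 'cam_to_world'])
radio [([222.6, 338.9], 0.88)]
pocket [([216.5, 324.1], 0.61)]
hatch_hinge [([296.7, 195.8], 0.73), ([202.5, 343.7], 0.61)]
press_pad [([170.9, 358.2], 0.74), ([355.5, 180.7], 0.7)]
green_pack [([269.6, 278.0], 0.95), ([261.3, 233.6], 0.94), ([233.2, 200.7], 0.9), ([281.6, 157.0], 0.9)]
blue_pack [([297.6, 198.7], 0.62)]
catch_notch [([215.2, 308.3], 0.88), ([296.7, 197.6], 0.45), ([292.1, 379.7], 0.21)]
top [[434.82137845357454, 0.0, 328.3837250650142], [0.0, 434.82137845357454, 250.0088401708148], [0.0, 0.0, 1.0]] [[-0.01, 1.0, -0.05, 506.98], [-1.0, -0.01, 0.01, -0.25], [0.01, 0.05, 1.0, 1030.47], [0.0, 0.0, 0.0, 1.0]] dict_keys(['K', 'cam_to_world'])
radio [([263.2, 280.9], 0.68)]
pocket [([265.1, 302.7], 0.64)]
hatch_hinge [([261.4, 277.1], 0.69)]
press_pad [([256.8, 247.6], 0.57)]
green_pack [([325.3, 368.8], 0.92), ([340.0, 431.1], 0.81), ([253.0, 377.9], 0.8), ([287.3, 413.4], 0.65)]
blue_pack [([268.3, 469.5], 0.83)]
catch_notch [([268.4, 326.0], 0.71)]
{'time_s': 0.8, 'joints': array([-1.4,  0.4,  0. ,  1.6, -0. ,  1.1, -0.1]), 'dq': array([-0.,  0.,  0.,  0., -0.,  0., -0.]), 'joint_efforts': array([  0. , -66.8,   1. , -31.5,  -0.1,   0. ,   0. ]), 'tool_pos': array([151.5, 606.4, 226.8]), 'ee_rot': array([0.1, 1. , 0. , 0. ]), 'contact_force': array([ 0.5,  0.5, -0.9]), 'torque': array([ 0.,  0., -0.]), 'gripper_force': 0.0, 'gripper_width': 91.97874623562635} 18.8
```

View pics/scene0.png

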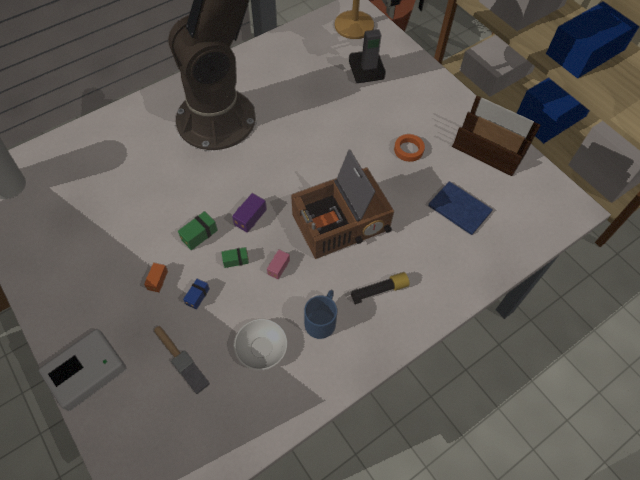

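View pics/top0.png

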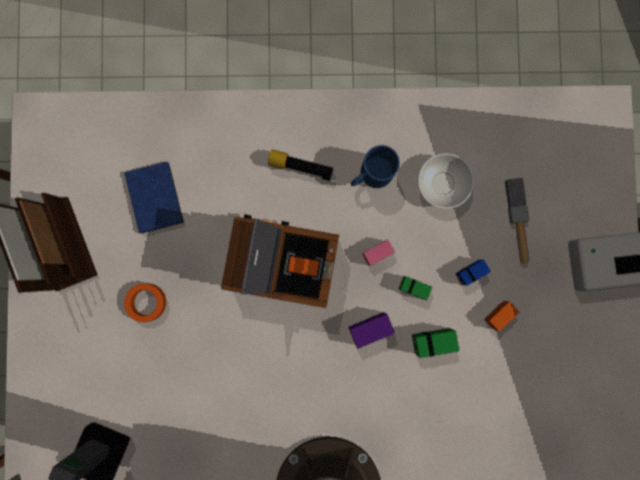

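The top view shows the small green pack at (row 288, col 416) and the larger green look-alike at (343, 436). The radio is at about (262, 281), with its open bay to the right around the orange pocket at (265, 303). In the scene view the small pack is at (257, 235). Next I fit silhouettes in both views.

```bash
cat > fit.py <<'E'
from h import *
from scipy.optimize import minimize
C={n:cal(n) for n in("scene","top")}
S=4
def pr(n,P):
    K,T=C[n]; p=(P-T[:3,3])@T[:3,:3]; p=np.c_[p[:,0],-p[:,1],-p[:,2]]@K.T; return p[:,:2]/p[:,2:]
def box(x,y,z): return np.array([[a,b,c] for a in x for b in y for c in z],float)
def place(P,x,y,yaw,z=0):
    c,s=np.cos(yaw),np.sin(yaw); return P@np.array([[c,s,0],[-s,c,0],[0,0,1]])+[x,y,z]
def hatchpts(a):
    P=box((-72,72),(0,121),(2,8)); q=P.copy()
    q[:,1]=12-(P[:,1]*np.cos(a)-P[:,2]*np.sin(a)); q[:,2]=104+P[:,1]*np.sin(a)+P[:,2]*np.cos(a); return q
def cost(parts,masks):
    t=0
    for n,(m,(l,tp,w,h)) in masks.items():
        im=np.zeros((h*S,w*S),np.uint8)
        for P in parts:
            u=(pr(n,P)-[l,tp]+.5)*S
            cv2.fillConvexPoly(im,np.round(cv2.convexHull(u.astype(np.float32))*16).astype(np.int32),255,shift=4)
        f=cv2.resize(im,(w,h),interpolation=cv2.INTER_AREA)/255.
        t+=np.abs(f-m).sum()/m.sum()
    return t
def crop(m,pad=15):
    r,c=np.where(m); t,b,l,rr=max(r.min()-pad,0),min(r.max()+pad,479),max(c.min()-pad,0),min(c.max()+pad,639)
    return m[t:b,l:rr].astype(float),(int(l),int(t),int(rr-l),int(b-t))
def opt(f,x0,st):
    best=None
    for k in range(3):
        sim=np.vstack([x0]+[np.array(x0)+np.eye(len(x0))[i]*st[i]*(-1)**k for i in range(len(x0))])
        r=minimize(f,x0,method="Nelder-Mead",options=dict(initial_simplex=sim,maxiter=400,xatol=.01,fatol=1e-5)); x0=r.x
    return r
E
cat > m1.py <<'E'
from fit import *
np.set_printoptions(precision=3,suppress=True)
G={};R={}
for n,pg in(("scene",(257,235)),("top",(288,416))):
    eyes.get_image(n)
    for r in models.regions_of("green_pack",n):
        if r["mask"][pg]: G[n]=crop(r["mask"]);print(n,"green",r["extent"],r["conf"]);break
    r=models.regions_of("radio",n)[0]; R[n]=crop(r["mask"]); print(n,"radio",r["extent"],r["conf"],r["mask"].sum())
    cv2.imwrite(f"pics/m{n}.png",r["mask"]*255)
p=onz("top",288,416,30);print(p)
B=box((-17,17),(-33,33),(0,36))
for z in (0,None):
  f=lambda v:cost([place(B,v[0],v[1],v[2],0 if z==0 else v[3])],G)
  for yaw in(0.3,-.3): 
    r=opt(f,[p[0],p[1],yaw]+([] if z==0 else [0]),[8,8,.2,6]); print("pack",r.x,r.fun)
# pack with free size
f=lambda v:cost([place(box((-v[3],v[3]),(-v[4],v[4]),(0,v[5])),*v[:3])],G)
r=opt(f,[*r.x[:3],17,33,36],[4,4,.1,3,3,5]);print("size",r.x,r.fun)
X=box((-80,80),(-115,115),(0,100))
p=onz("top",262,281,60);print(p)
for mode in(0,1):
  f=lambda v:cost([place(X,*v[:3]),]+([place(hatchpts(v[3]),*v[:3])] if mode else []),R)
  r=opt(f,[p[0],p[1],-.1]+([1.9] if mode else []),[10,10,.15,.1]); print("radio",mode,r.x,r.fun)
E
python3 m1.py
```

```text
scene green [224.0, 246.5, 23.3, 19.0] 0.58
scene radio [289.1, 150.6, 102.8, 107.6] 0.94 6257
top green [400.5, 274.6, 30.5, 26.9] 0.77
top radio [217.8, 216.2, 118.8, 92.3] 0.96 8151
[ 465.814 -207.415   30.   ]
pack [ 464.735 -205.957   -0.418] 0.15022272536179065
pack [ 464.573 -205.981   -0.414] 0.14970363806595247
pack [ 464.907 -205.957   -0.419    1.166] 0.14733757183496574
pack [ 464.908 -205.824   -0.423    1.399] 0.14680890092829998
size [ 464.621 -205.927   -0.436   16.      32.707   37.119] 0.12734529862119542
[529.109  98.843  60.   ]
radio 0 [528.256  97.459  -0.19 ] 0.11485223776487903
radio 1 [528.643  97.586  -0.194   1.825] 0.06851888826148245[ WARN:0@1.561] global loadsave.cpp:1063 imwrite_ Unsupported depth image for selected encoder is fallbacked to CV_8U.
```

```bash
python3 - <<'E'
from fit import *
from scipy.spatial.transform import Rotation as Ro
np.set_printoptions(precision=3,suppress=True)
s=robot.state(); M=Ro.from_quat(s["ee_rot"]).as_matrix(); print(M)
v=[528.6,97.6,-.194]
L=dict(pocket=(0,-48,44),hatch_hinge=(0,12,104),catch_notch=(0,-103,100))
for k,P in L.items():
    w=place(np.array([P],float),*v); print(k,w,[pr(n,w)[0][::-1] for n in C])
a=1.825
w=place(np.array([[0,12-(109*np.cos(a)-8*np.sin(a)),104+109*np.sin(a)+8*np.cos(a)]]),*v);print("pad",w,[pr(n,w)[0][::-1] for n in C])
# orange pocket floor triangulation
c={}
for n,b in(("scene",(195,240,300,345)),("top",(245,285,285,325))):
    im=eyes.get_image(n).astype(int)[b[0]:b[1],b[2]:b[3]]
    m=(im[...,0]>1.8*im[...,1])&(im[...,0]>90); r,cc=np.where(m); c[n]=(r.mean()+b[0],cc.mean()+b[2]); print(n,c[n],m.sum())
print("orange",tri(ray("scene",*c["scene"]),ray("top",*c["top"])))
for nn,a,b in(("pocket",(216.5,324.1),(265.1,302.7)),("notch",(215.2,308.3),(268.4,326.0)),("hinge",(202.5,343.7),(261.4,277.1)),("pad",(170.9,358.2),(256.8,247.6)),("pack",(261.3,233.6),(287.3,413.4))):
    print(nn,tri(ray("scene",*a),ray("top",*b)))
E
```

```text
[[-0.97   0.242 -0.   ]
 [ 0.242  0.97   0.   ]
 [ 0.     0.    -1.   ]]
pocket [[519.346  50.5    44.   ]] [array([219.363, 324.94 ]), array([266.165, 303.103])]
hatch_hinge [[530.913 109.375 104.   ]] [array([199.815, 346.016]), array([260.778, 273.927])]
catch_notch [[508.743  -3.468 100.   ]] [array([215.327, 306.421]), array([270.468, 327.061])]
pad [[537.691 143.869 207.485]] [array([172.357, 360.955]), array([256.123, 249.158])]
scene (np.float64(218.34545454545454), np.float64(327.40909090909093)) 110
top (np.float64(265.67171717171715), np.float64(302.52272727272725)) 396
orange (array([521.833,  53.654,  49.456]), np.float64(5.1366194878176525))
pocket (array([520.425,  48.793,  61.938]), np.float64(3.942978217632781))
notch (array([513.328,  -1.013, 104.395]), np.float64(0.5870683213177555))
hinge (array([529.626, 103.525,  94.517]), np.float64(0.3826719602880477))
pad (array([534.261, 142.39 , 212.1  ]), np.float64(8.145389959643614))
pack (array([ 464.809, -210.037,   -3.878]), np.float64(4.353017405527618))
```

Request:
jog_arm:
  targets:
    - {"dx": 2.0,"dy": -2.5,"dz": 2.0,"gripper": 7.5}
    - {"dx": 2.0,"dy": -3,"dz": 2.0}
    - {"dx": 2.0,"dy": -3,"dz": 2.0}
    - {"dx": 2.0,"dy": -3.5,"dz": 1.0}
    - {"dx": 2.0,"dy": -3.6,"dz": 0}

```text
$.targets[0]: bad value
```

Request:
jog_arm:
  targets:
    - {"dx": 2.0,"dy": -2.5,"dz": 2.0,"wx": 0,"wy": 0,"wz": -0.07,"gripper": 7.5}
    - {"dx": 2.0,"dy": -3.0,"dz": 2.0,"wx": 0,"wy": 0,"wz": -0.07,"gripper": 7.5}
    - {"dx": 2.0,"dy": -3.0,"dz": 2.0,"wx": 0,"wy": 0,"wz": -0.07,"gripper": 7.5}
    - {"dx": 2.0,"dy": -3.5,"dz": 1.0,"wx": 0,"wy": 0,"wz": -0.07,"gripper": 7.5}
    - {"dx": 2.0,"dy": -3.5,"dz": 0,"wx": 0,"wy": 0,"wz": -0.07,"gripper": 7.5}

```text
time_s: 1.62
tool_pos: [252.8, 451.1, 299.3]
ee_rot: [0.295, 0.956, 0.002, 0.0]
contact_force: [1.0, 0.6, 0.1]
gripper_width: 75.1
gripper_force: 0.0
```

Request:
jog_arm:
  targets:
    - {"dx": 2.0,"dy": -3.4,"dz": 0,"wx": 0,"wy": 0,"wz": -0.07,"gripper": 7.5}
    - {"dx": 2.0,"dy": -3.4,"dz": 0,"wx": 0,"wy": 0,"wz": -0.07,"gripper": 7.5}
    - {"dx": 2.0,"dy": -3.4,"dz": 0,"wx": 0,"wy": 0,"wz": -0.07,"gripper": 7.5}
    - {"dx": 2.0,"dy": -3.4,"dz": 0,"wx": 0,"wy": 0,"wz": -0.07,"gripper": 7.5}
    - {"dx": 2.0,"dy": -3.4,"dz": 0,"wx": 0,"wy": 0,"wz": -0.07,"gripper": 7.5}

```text
time_s: 2.03
tool_pos: [352.1, 279.6, 297.0]
ee_rot: [0.457, 0.89, 0.0, -0.0]
contact_force: [1.0, -0.1, -0.2]
gripper_width: 74.5
gripper_force: 0.0
```

Request:
jog_arm:
  targets:
    - {"dx": 1.8,"dy": -3.4,"dz": 0,"wx": 0,"wy": 0,"wz": -0.07,"gripper": 7.5}
    - {"dx": 1.8,"dy": -3.4,"dz": 0,"wx": 0,"wy": 0,"wz": -0.07,"gripper": 7.5}
    - {"dx": 1.8,"dy": -3.4,"dz": 0,"wx": 0,"wy": 0,"wz": -0.07,"gripper": 7.5}
    - {"dx": 1.8,"dy": -3.4,"dz": 0,"wx": 0,"wy": 0,"wz": -0.07,"gripper": 7.5}
    - {"dx": 1.8,"dy": -3.4,"dz": 0,"wx": 0,"wy": 0,"wz": -0.07,"gripper": 7.5}

```text
time_s: 2.45
tool_pos: [442.0, 109.6, 297.1]
ee_rot: [0.604, 0.797, 0.001, 0.0]
contact_force: [1.7, 0.6, 0.3]
gripper_width: 75.1
gripper_force: 0.0
```

Request:
jog_arm:
  targets:
    - {"dx": 0.2,"dy": -3.2,"dz": 0,"wx": 0,"wy": 0,"wz": -0.07,"gripper": 7.5}
    - {"dx": 0.2,"dy": -3.2,"dz": 0,"wx": 0,"wy": 0,"wz": -0.07,"gripper": 7.5}
    - {"dx": 0.2,"dy": -3.2,"dz": 0,"wx": 0,"wy": 0,"wz": -0.07,"gripper": 7.5}
    - {"dx": 0.2,"dy": -3.2,"dz": 0,"wx": 0,"wy": 0,"wz": -0.07,"gripper": 7.5}
    - {"dx": 0.2,"dy": -3.2,"dz": 0,"wx": 0,"wy": 0,"wz": -0.07,"gripper": 7.5}

```text
time_s: 2.87
tool_pos: [451.3, -50.2, 297.0]
ee_rot: [0.734, 0.679, 0.0, 0.0]
contact_force: [1.3, 1.2, 0.1]
gripper_width: 75.2
gripper_force: 0.0
```

Request:
jog_arm:
  targets:
    - {"dx": 0.2,"dy": -3.1,"dz": -2,"wx": 0,"wy": 0,"wz": -0.07,"gripper": 7.5}
    - {"dx": 0.2,"dy": -3.1,"dz": -3,"wx": 0,"wy": 0,"wz": -0.07,"gripper": 7.5}
    - {"dx": 0.3,"dy": -3.1,"dz": -3,"wx": 0,"wy": 0,"wz": -0.07,"gripper": 7.5}
    - {"dx": 0.3,"dy": -3.1,"dz": -3,"wx": 0,"wy": 0,"wz": -0.07,"gripper": 7.5}
    - {"dx": 0.3,"dy": -3.1,"dz": -3,"wx": 0,"wy": 0,"wz": -0.07,"gripper": 7.5}

```text
time_s: 3.28
tool_pos: [464.3, -200.5, 160.0]
ee_rot: [0.841, 0.541, 0.0, 0.0]
contact_force: [1.8, -0.2, 0.7]
gripper_width: 74.9
gripper_force: 0.0
```

Request:
jog_arm:
  targets:
    - {"dx": 0,"dy": 0,"dz": -2.5,"wx": 0,"wy": 0,"wz": 0,"gripper": 7.5}
    - {"dx": 0,"dy": 0,"dz": -2.5,"wx": 0,"wy": 0,"wz": 0,"gripper": 7.5}
    - {"dx": 0,"dy": 0,"dz": -1.5,"wx": 0,"wy": 0,"wz": 0,"gripper": 7.5}
    - {"dx": 0,"dy": 0,"dz": 0,"wx": 0,"wy": 0,"wz": 0,"gripper": 7.5}
    - {"dx": 0,"dy": 0,"dz": 0,"wx": 0,"wy": 0,"wz": 0,"gripper": 7.5}

```text
time_s: 3.7
tool_pos: [463.7, -199.2, 95.9]
ee_rot: [0.84, 0.542, -0.001, -0.0]
contact_force: [0.3, -0.3, 1.0]
gripper_width: 74.6
gripper_force: 0.0
```

```bash
python3 - <<'E'
from fit import *
from scipy.spatial.transform import Rotation as Ro
s=robot.state(); M=Ro.from_quat(s["ee_rot"]).as_matrix(); print(s["tool_pos"],"yaw of y axis",np.arctan2(M[1,1],M[0,1]),M[:,2],s["joints"].round(2))
a=eyes.get_image("scene")[190:310,160:320]; b=eyes.get_image("top")[220:340,340:500]
cv2.imwrite("pics/pre.png",cv2.resize(np.hstack([a,b]),None,fx=2.5,fy=2.5,interpolation=cv2.INTER_CUBIC)[:,:,::-1])
E
```

```text
[ 463.73612661 -199.22101482   95.9310748 ] yaw of y axis -0.4243892635766694 [-1.37577969e-03  7.84241085e-05 -9.99999051e-01] [-0.22  0.47  0.71  2.05 -0.44  0.77  0.33]
```

View pics/pre.png

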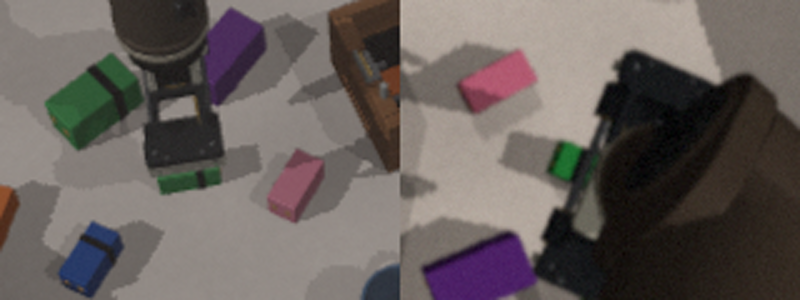

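The view shows the gripper over the small green pack, fingers on its short axis and clear of the neighbouring packs. I go down next.

Request:
jog_arm:
  targets:
    - {"dx": 0.1,"dy": -0.7,"dz": -2,"wx": 0,"wy": 0,"wz": 0,"gripper": 7.5}
    - {"dx": 0,"dy": 0,"dz": -2,"wx": 0,"wy": 0,"wz": 0,"gripper": 7.5}
    - {"dx": 0,"dy": 0,"dz": -2,"wx": 0,"wy": 0,"wz": 0,"gripper": 7.5}
    - {"dx": 0,"dy": 0,"dz": -1.5,"wx": 0,"wy": 0,"wz": 0,"gripper": 7.5}
    - {"dx": 0,"dy": 0,"dz": -1,"wx": 0,"wy": 0,"wz": 0,"gripper": 7.5}

```text
time_s: 4.22
tool_pos: [465.8, -206.0, 11.1]
ee_rot: [0.84, 0.543, 0.001, 0.0]
contact_force: [0.6, 0.4, -0.0]
gripper_width: 75.0
gripper_force: 0.0
```

Request:
jog_arm:
  targets:
    - {"dx": 0,"dy": 0,"dz": -0.5,"wx": 0,"wy": 0,"wz": 0,"gripper": 7.5}
    - {"dx": 0,"dy": 0,"dz": 0,"wx": 0,"wy": 0,"wz": 0,"gripper": 7.5}
    - {"dx": 0,"dy": 0,"dz": 0,"wx": 0,"wy": 0,"wz": 0,"gripper": 5}
    - {"dx": 0,"dy": 0,"dz": 0,"wx": 0,"wy": 0,"wz": 0,"gripper": 4}
    - {"dx": 0,"dy": 0,"dz": 0,"wx": 0,"wy": 0,"wz": 0,"gripper": 4}

```text
time_s: 4.63
tool_pos: [465.8, -206.3, 6.9]
ee_rot: [0.84, 0.543, 0.001, 0.001]
contact_force: [0.1, 0.2, -0.6]
gripper_width: 59.4
gripper_force: 0.0
```

Request:
jog_arm:
  targets:
    - {"dx": 0,"dy": 0,"dz": 0,"wx": 0,"wy": 0,"wz": 0,"gripper": 2.5}
    - {"dx": 0,"dy": 0,"dz": 0,"wx": 0,"wy": 0,"wz": 0,"gripper": 2.5}
    - {"dx": 0,"dy": 0,"dz": 0,"wx": 0,"wy": 0,"wz": 0,"gripper": 2.5}
    - {"dx": 0,"dy": 0,"dz": 0,"wx": 0,"wy": 0,"wz": 0,"gripper": 2.5}
    - {"dx": 0,"dy": 0,"dz": 0,"wx": 0,"wy": 0,"wz": 0,"gripper": 2.5}
  grip_force: 15

```text
time_s: 5.05
tool_pos: [465.3, -206.2, 6.2]
ee_rot: [0.84, 0.542, 0.0, 0.0]
contact_force: [0.1, 0.5, 3.4]
gripper_width: 33.6
gripper_force: 14.9
```

Request:
jog_arm:
  targets:
    - {"dx": 0,"dy": 0,"dz": 1.5,"wx": 0,"wy": 0,"wz": 0,"gripper": 2.5}
    - {"dx": 0,"dy": 0,"dz": 2.5,"wx": 0,"wy": 0,"wz": 0,"gripper": 2.5}
    - {"dx": 0,"dy": 0,"dz": 3,"wx": 0,"wy": 0,"wz": 0,"gripper": 2.5}
    - {"dx": 0,"dy": 1,"dz": 3,"wx": 0,"wy": 0,"wz": 0,"gripper": 2.5}
    - {"dx": 0,"dy": 1.5,"dz": 3,"wx": 0,"wy": 0,"wz": 0,"gripper": 2.5}
  grip_force: 20

```text
time_s: 5.47
tool_pos: [464.3, -182.3, 137.2]
ee_rot: [0.841, 0.541, -0.001, 0.0]
contact_force: [1.4, 0.1, -1.3]
gripper_width: 33.7
gripper_force: 19.9
```

Request:
jog_arm:
  targets:
    - {"dx": 0.6,"dy": 2.5,"dz": 2,"wx": 0,"wy": 0,"wz": 0.03,"gripper": 2.5}
    - {"dx": 0.6,"dy": 2.5,"dz": 0,"wx": 0,"wy": 0,"wz": 0.03,"gripper": 2.5}
    - {"dx": 0.6,"dy": 2.5,"dz": 0,"wx": 0,"wy": 0,"wz": 0.03,"gripper": 2.5}
    - {"dx": 0.6,"dy": 2.5,"dz": 0,"wx": 0,"wy": 0,"wz": 0.03,"gripper": 2.5}
    - {"dx": 0.6,"dy": 2.5,"dz": 0,"wx": 0,"wy": 0,"wz": 0.03,"gripper": 2.5}

```text
time_s: 5.88
tool_pos: [494.9, -54.8, 156.1]
ee_rot: [0.797, 0.604, 0.0, -0.0]
contact_force: [0.6, -0.4, -1.7]
gripper_width: 33.6
gripper_force: 19.9
```

Request:
jog_arm:
  targets:
    - {"dx": 0.6,"dy": 2.5,"dz": 0,"wx": 0,"wy": 0,"wz": 0.03,"gripper": 2.5}
    - {"dx": 0.6,"dy": 2.5,"dz": 0,"wx": 0,"wy": 0,"wz": 0.03,"gripper": 2.5}
    - {"dx": 0.6,"dy": 2.5,"dz": 0,"wx": 0,"wy": 0,"wz": 0.02,"gripper": 2.5}
    - {"dx": 0.6,"dy": 2,"dz": 0,"wx": 0,"wy": 0,"wz": 0,"gripper": 2.5}
    - {"dx": 0,"dy": 0,"dz": 0,"wx": 0,"wy": 0,"wz": 0,"gripper": 2.5}

```text
time_s: 6.3
tool_pos: [519.7, 44.1, 155.5]
ee_rot: [0.77, 0.638, 0.0, -0.001]
contact_force: [0.6, 0.0, -0.3]
gripper_width: 34.1
gripper_force: 19.9
```

```bash
cat > m2.py <<'E'
from fit import *
from scipy.spatial.transform import Rotation as Ro
import sys
s=robot.state(); M=Ro.from_quat(s["ee_rot"]).as_matrix(); print(s["time_s"],s["tool_pos"],"yaw",np.arctan2(M[1,1],M[0,1]),M[:,2],s["contact_force"])
a=eyes.get_image("scene")[130:270,270:410]; b=eyes.get_image("top")[190:330,210:350]
cv2.imwrite(f"pics/{sys.argv[1]}.png",cv2.resize(np.hstack([a,b]),None,fx=2.8,fy=2.8,interpolation=cv2.INTER_CUBIC)[:,:,::-1])
E
python3 m2.py a
```

```text
6.3 [519.73808165  44.0737593  155.50406414] yaw -0.18782012521836877 [-4.22469020e-04  1.51989637e-03 -9.99998756e-01] [ 0.6211575   0.03371855 -0.27912375]
```

View pics/a.png

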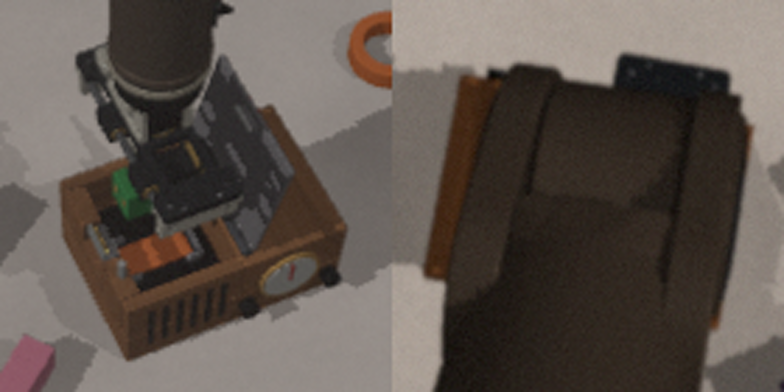

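The scene crop shows the pack held above the bay, with the orange pocket at about (155, 250) in the crop and the hatch leaning clear of the gripper. I go down to just above the ribs.

Request:
jog_arm:
  targets:
    - {"dx": 0,"dy": 0.4,"dz": -2,"wx": 0,"wy": 0,"wz": 0,"gripper": 2.5}
    - {"dx": 0,"dy": 0.3,"dz": -2,"wx": 0,"wy": 0,"wz": 0,"gripper": 2.5}
    - {"dx": 0,"dy": 0,"dz": -2,"wx": 0,"wy": 0,"wz": 0,"gripper": 2.5}
    - {"dx": 0,"dy": 0,"dz": -2,"wx": 0,"wy": 0,"wz": 0,"gripper": 2.5}
    - {"dx": 0,"dy": 0,"dz": 0,"wx": 0,"wy": 0,"wz": 0,"gripper": 2.5}

```text
time_s: 6.82
tool_pos: [516.5, 44.4, 73.2]
ee_rot: [0.773, 0.635, -0.003, -0.001]
contact_force: [-1.1, 0.0, -0.8]
gripper_width: 33.7
gripper_force: 19.9
```

```bash
python3 m2.py b; python3 - <<'E'
from fit import *
# where pack edges / pocket should project in crop (scale 2.8, origin 130,270)
s=robot.state()["tool_pos"]
pk=place(box((-17,17),(-33,33),(0,36)),s[0],s[1],-.19,s[2]-6.2)
po=place(box((-20,20),(-36,36),(0,)),520,51,-.194,44)
f=lambda P:((pr("scene",P)-[270,130])*2.8).round().astype(int).tolist()
print(f(pk),f(po))
E
```

```text
6.8167 [516.46600042  44.36289775  73.22052726] yaw -0.19582217359791462 [-0.00521116 -0.00171024 -0.99998496] [-1.08390082  0.03273182 -0.81566864]
[[110, 237], [110, 216], [172, 213], [174, 193], [125, 264], [125, 244], [188, 240], [189, 220]] [[113, 247], [179, 222], [129, 279], [197, 254]]
```

View pics/b.png

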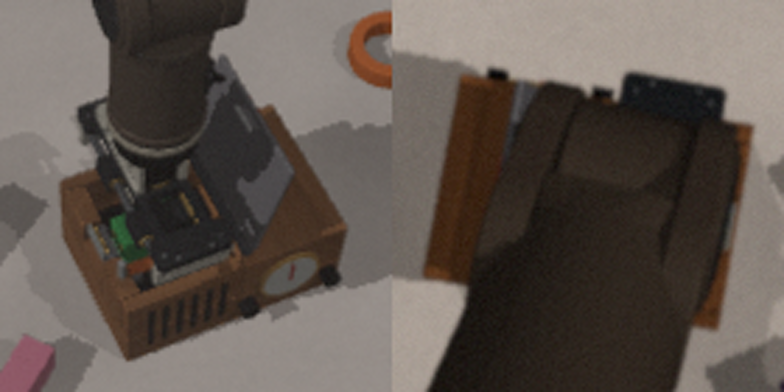

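The pack is over the pocket but short by about 3 mm in x and 6 mm in y (pose reading). I correct that and descend slowly.

Request:
jog_arm:
  targets:
    - {"dx": 0.2,"dy": 0.3,"dz": 0,"wx": 0,"wy": 0,"wz": 0,"gripper": 2.5}
    - {"dx": 0.15,"dy": 0.3,"dz": 0,"wx": 0,"wy": 0,"wz": 0,"gripper": 2.5}
    - {"dx": 0,"dy": 0,"dz": -0.5,"wx": 0,"wy": 0,"wz": 0,"gripper": 2.5}
    - {"dx": 0,"dy": 0,"dz": 0,"wx": 0,"wy": 0,"wz": 0,"gripper": 2.5}
    - {"dx": 0,"dy": 0,"dz": 0,"wx": 0,"wy": 0,"wz": 0,"gripper": 2.5}

```text
time_s: 7.33
tool_pos: [522.6, 52.0, 71.2]
ee_rot: [0.772, 0.635, 0.0, -0.0]
contact_force: [-0.2, 0.0, -1.0]
gripper_width: 34.1
gripper_force: 19.9
```

Request:
jog_arm:
  targets:
    - {"dx": 0,"dy": 0,"dz": -0.3,"wx": 0,"wy": 0,"wz": 0,"gripper": 2.5}
    - {"dx": 0,"dy": 0,"dz": 0,"wx": 0,"wy": 0,"wz": 0,"gripper": 2.5}
    - {"dx": 0,"dy": 0,"dz": 0,"wx": 0,"wy": 0,"wz": 0,"gripper": 2.5}
    - {"dx": 0,"dy": 0,"dz": 0,"wx": 0,"wy": 0,"wz": 0,"gripper": 2.5}
    - {"dx": 0,"dy": 0,"dz": 0,"wx": 0,"wy": 0,"wz": 0,"gripper": 2.5}

```text
time_s: 7.75
tool_pos: [522.6, 51.8, 68.1]
ee_rot: [0.772, 0.635, 0.0, 0.0]
contact_force: [-0.4, -0.0, -2.0]
gripper_width: 34.3
gripper_force: 19.9
```

Request:
jog_arm:
  targets:
    - {"dx": -0.25,"dy": -0.1,"dz": 0,"wx": 0,"wy": 0,"wz": 0,"gripper": 2.5}
    - {"dx": 0,"dy": 0,"dz": -0.4,"wx": 0,"wy": 0,"wz": 0,"gripper": 2.5}
    - {"dx": 0,"dy": 0,"dz": -0.4,"wx": 0,"wy": 0,"wz": 0,"gripper": 2.5}
    - {"dx": 0,"dy": 0,"dz": -0.2,"wx": 0,"wy": 0,"wz": 0,"gripper": 2.5}
    - {"dx": 0,"dy": 0,"dz": 0,"wx": 0,"wy": 0,"wz": 0,"gripper": 2.5}

```text
time_s: 8.17
tool_pos: [519.7, 50.8, 57.4]
ee_rot: [0.772, 0.635, -0.0, -0.0]
contact_force: [-0.3, -0.3, -1.7]
gripper_width: 33.9
gripper_force: 19.9
```

Inside the ribs (bottom at about 51) with no contact force. I continue down to the floor.

Request:
jog_arm:
  targets:
    - {"dx": 0,"dy": 0,"dz": -0.2,"wx": 0,"wy": 0,"wz": 0,"gripper": 2.5}
    - {"dx": 0,"dy": 0,"dz": -0.2,"wx": 0,"wy": 0,"wz": 0,"gripper": 2.5}
    - {"dx": 0,"dy": 0,"dz": -0.1,"wx": 0,"wy": 0,"wz": 0,"gripper": 2.5}
    - {"dx": 0,"dy": 0,"dz": -0.1,"wx": 0,"wy": 0,"wz": 0,"gripper": 2.5}
    - {"dx": 0,"dy": 0,"dz": 0,"wx": 0,"wy": 0,"wz": 0,"gripper": 2.5}

```text
time_s: 8.58
tool_pos: [520.0, 50.9, 51.9]
ee_rot: [0.772, 0.635, -0.0, -0.0]
contact_force: [-0.3, -0.2, -1.9]
gripper_width: 33.6
gripper_force: 19.9
```

Request:
jog_arm:
  targets:
    - {"dx": 0,"dy": 0,"dz": -0.1,"wx": 0,"wy": 0,"wz": 0,"gripper": 2.5}
    - {"dx": 0,"dy": 0,"dz": 0,"wx": 0,"wy": 0,"wz": 0,"gripper": 2.5}
    - {"dx": 0,"dy": 0,"dz": 0,"wx": 0,"wy": 0,"wz": 0,"gripper": 2.5}
    - {"dx": 0,"dy": 0,"dz": 0,"wx": 0,"wy": 0,"wz": 0,"gripper": 2.5}
    - {"dx": 0,"dy": 0,"dz": 0,"wx": 0,"wy": 0,"wz": 0,"gripper": 2.5}

```text
time_s: 9.0
tool_pos: [520.1, 50.9, 51.1]
ee_rot: [0.772, 0.635, 0.0, 0.0]
contact_force: [0.4, -0.6, -2.1]
gripper_width: 33.7
gripper_force: 19.9
```

Request:
jog_arm:
  targets:
    - {"dx": 0,"dy": 0,"dz": -0.1,"wx": 0,"wy": 0,"wz": 0,"gripper": 2.5}
    - {"dx": 0,"dy": 0,"dz": 0,"wx": 0,"wy": 0,"wz": 0,"gripper": 2.5}
    - {"dx": 0,"dy": 0,"dz": -0.05,"wx": 0,"wy": 0,"wz": 0,"gripper": 2.5}
    - {"dx": 0,"dy": 0,"dz": 0,"wx": 0,"wy": 0,"wz": 0,"gripper": 2.5}
    - {"dx": 0,"dy": 0,"dz": 0,"wx": 0,"wy": 0,"wz": 0,"gripper": 2.5}

```text
time_s: 9.42
tool_pos: [520.2, 50.9, 50.2]
ee_rot: [0.772, 0.635, 0.0, -0.0]
contact_force: [-2.6, -0.3, 9.8]
gripper_width: 33.8
gripper_force: 19.9
```

Floor contact at about 10 N, at the expected height of 50.2. I open the fingers and retreat straight up.

Request:
jog_arm:
  targets:
    - {"dx": 0,"dy": 0,"dz": 0,"wx": 0,"wy": 0,"wz": 0,"gripper": 5.5}
    - {"dx": 0,"dy": 0,"dz": 0,"wx": 0,"wy": 0,"wz": 0,"gripper": 5.5}
    - {"dx": 0,"dy": 0,"dz": 0,"wx": 0,"wy": 0,"wz": 0,"gripper": 5.5}
    - {"dx": 0,"dy": 0,"dz": 0,"wx": 0,"wy": 0,"wz": 0,"gripper": 5.5}
    - {"dx": 0,"dy": 0,"dz": 0.3,"wx": 0,"wy": 0,"wz": 0,"gripper": 5.5}

```text
time_s: 9.83
tool_pos: [519.8, 50.8, 52.2]
ee_rot: [0.772, 0.635, -0.0, -0.0]
contact_force: [0.2, -0.1, 0.3]
gripper_width: 54.6
gripper_force: 0.0
```

Request:
jog_arm:
  targets:
    - {"dx": 0,"dy": 0,"dz": 1,"wx": 0,"wy": 0,"wz": 0,"gripper": 5.5}
    - {"dx": 0,"dy": 0,"dz": 2,"wx": 0,"wy": 0,"wz": 0,"gripper": 5.5}
    - {"dx": 0,"dy": 0,"dz": 3,"wx": 0,"wy": 0,"wz": 0,"gripper": 5.5}
    - {"dx": 0,"dy": -0.5,"dz": 3.5,"wx": 0,"wy": 0,"wz": 0,"gripper": 5.5}
    - {"dx": 0,"dy": -0.5,"dz": 4,"wx": 0,"wy": 0,"wz": 0,"gripper": 5.5}

```text
time_s: 10.25
tool_pos: [519.1, 40.5, 188.9]
ee_rot: [0.772, 0.635, -0.001, -0.0]
contact_force: [0.6, 0.4, 0.1]
gripper_width: 55.2
gripper_force: 0.0
```

Request:
jog_arm:
  targets:
    - {"dx": 0,"dy": 0,"dz": 4,"wx": 0,"wy": 0,"wz": 0,"gripper": 3}
    - {"dx": 0,"dy": 0,"dz": 4,"wx": 0,"wy": 0,"wz": 0,"gripper": 0}
    - {"dx": 0,"dy": 1.5,"dz": 4,"wx": 0,"wy": 0,"wz": 0,"gripper": 0}
    - {"dx": 0,"dy": 4,"dz": 0,"wx": 0,"wy": 0,"wz": 0,"gripper": 0}
    - {"dx": 0,"dy": 4,"dz": 0,"wx": 0,"wy": 0,"wz": 0,"gripper": 0}

```text
time_s: 10.67
tool_pos: [521.6, 134.7, 310.6]
ee_rot: [0.774, 0.633, 0.003, 0.001]
contact_force: [0.6, 0.3, 0.0]
gripper_width: 26.1
gripper_force: 0.0
```

Request:
jog_arm:
  targets:
    - {"dx": 0.8,"dy": 2,"dz": 0,"wx": 0,"wy": 0,"wz": 0,"gripper": 0}
    - {"dx": 0.9,"dy": 2,"dz": 0,"wx": 0,"wy": 0,"wz": 0,"gripper": 0}
    - {"dx": 0.8,"dy": 1.6,"dz": 0,"wx": 0,"wy": 0,"wz": 0,"gripper": 0}
    - {"dx": 0,"dy": 0.5,"dz": -2,"wx": 0,"wy": 0,"wz": 0,"gripper": 0}
    - {"dx": 0,"dy": 0.5,"dz": -3,"wx": 0,"wy": 0,"wz": 0,"gripper": 0}
  grip_force: 20

```text
time_s: 11.08
tool_pos: [547.0, 202.8, 258.9]
ee_rot: [0.772, 0.636, 0.003, 0.001]
contact_force: [1.0, 0.2, -0.0]
gripper_width: 0.2
gripper_force: 0.0
```

Request:
jog_arm:
  targets:
    - {"dx": 0,"dy": 0,"dz": -2.5,"wx": 0,"wy": 0,"wz": 0,"gripper": 0}
    - {"dx": 0,"dy": 0,"dz": -2.5,"wx": 0,"wy": 0,"wz": 0,"gripper": 0}
    - {"dx": 0,"dy": 0,"dz": -1.5,"wx": 0,"wy": 0,"wz": 0,"gripper": 0}
    - {"dx": 0,"dy": 0,"dz": -0.5,"wx": 0,"wy": 0,"wz": 0,"gripper": 0}
    - {"dx": 0,"dy": 0,"dz": 0,"wx": 0,"wy": 0,"wz": 0,"gripper": 0}

```text
time_s: 11.5
tool_pos: [544.4, 201.1, 186.2]
ee_rot: [0.772, 0.635, -0.001, -0.0]
contact_force: [0.4, -0.3, -0.1]
gripper_width: 0.5
gripper_force: 0.0
```

```bash
cat >> m2.py <<'E'
yaw=-.194; d=s["tool_pos"]-[528.6,97.6,0]; c,k=np.cos(yaw),np.sin(yaw)
print("local",d[0]*c+d[1]*k,-d[0]*k+d[1]*c,d[2])
E
python3 m2.py c
```

```text
11.5 [544.43461465 201.1417164  186.1581087 ] yaw -0.19434069095732312 [-0.00156824 -0.00114607 -0.99999811] [ 0.37185239 -0.29872154 -0.08988658]
local -4.42375798637066 104.65205407476145 186.1581086966955
```

View pics/c.png

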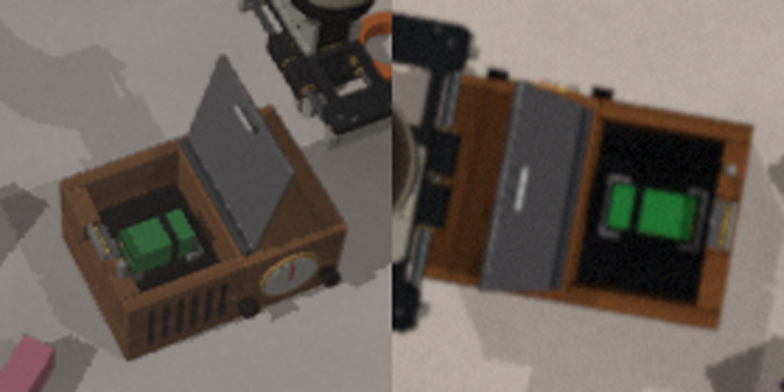

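The views show the pack flat in the pocket inside all four ribs, and the fingers now behind the hatch. I swing the hatch over.

Request:
jog_arm:
  targets:
    - {"dx": -0.1,"dy": -1.5,"dz": 0.4,"wx": 0,"wy": 0,"wz": 0,"gripper": 0}
    - {"dx": -0.1,"dy": -1.5,"dz": 0.4,"wx": 0,"wy": 0,"wz": 0,"gripper": 0}
    - {"dx": -0.3,"dy": -1.5,"dz": 0.4,"wx": 0,"wy": 0,"wz": 0,"gripper": 0}
    - {"dx": -0.3,"dy": -1.5,"dz": 0.2,"wx": 0,"wy": 0,"wz": 0,"gripper": 0}
    - {"dx": -0.3,"dy": -1.5,"dz": 0,"wx": 0,"wy": 0,"wz": 0,"gripper": 0}

```text
time_s: 12.02
tool_pos: [534.4, 124.5, 201.9]
ee_rot: [0.773, 0.635, 0.001, 0.0]
contact_force: [0.5, 1.3, 2.0]
gripper_width: 0.1
gripper_force: 0.7
```

Request:
jog_arm:
  targets:
    - {"dx": -0.25,"dy": -1.2,"dz": 0,"wx": 0,"wy": 0,"wz": 0,"gripper": 0}
    - {"dx": -0.25,"dy": -1.2,"dz": 0,"wx": 0,"wy": 0,"wz": 0,"gripper": 0}
    - {"dx": -0.25,"dy": -1.2,"dz": 0,"wx": 0,"wy": 0,"wz": 0,"gripper": 0}
    - {"dx": -0.2,"dy": -1,"dz": -0.3,"wx": 0,"wy": 0,"wz": 0,"gripper": 0}
    - {"dx": -0.2,"dy": -1,"dz": -0.4,"wx": 0,"wy": 0,"wz": 0,"gripper": 0}

```text
time_s: 12.43
tool_pos: [522.3, 69.6, 193.4]
ee_rot: [0.772, 0.635, 0.0, -0.0]
contact_force: [1.4, 1.6, 0.3]
gripper_width: 0.4
gripper_force: 0.3
```

```bash
python3 m2.py d
```

```text
12.4333 [522.33870723  69.55746045 193.35229328] yaw -0.19403628082295296 [ 3.64211236e-05  1.51787214e-04 -9.99999988e-01] [1.3565949  1.63413516 0.27507149]
local -0.7376448933230746 -28.72357379428555 193.352293282536
```

Request:
jog_arm:
  targets:
    - {"dx": -0.18,"dy": -0.9,"dz": -0.8,"wx": 0,"wy": 0,"wz": 0,"gripper": 0}
    - {"dx": -0.18,"dy": -0.9,"dz": -0.9,"wx": 0,"wy": 0,"wz": 0,"gripper": 0}
    - {"dx": -0.18,"dy": -0.9,"dz": -0.9,"wx": 0,"wy": 0,"wz": 0,"gripper": 0}
    - {"dx": -0.15,"dy": -0.7,"dz": -1.1,"wx": 0,"wy": 0,"wz": 0,"gripper": 0}
    - {"dx": -0.12,"dy": -0.6,"dz": -1.2,"wx": 0,"wy": 0,"wz": 0,"gripper": 0}

```text
time_s: 12.95
tool_pos: [514.2, 29.4, 143.5]
ee_rot: [0.772, 0.635, -0.0, 0.0]
contact_force: [0.9, 0.6, 0.0]
gripper_width: 0.6
gripper_force: 0.2
```

```bash
python3 m2.py d
```

```text
12.95 [514.20169169  29.38890325 143.5032289 ] yaw -0.19422561188195728 [-6.31791947e-05 -5.48713766e-04 -9.99999847e-01] [0.94833005 0.64981177 0.03640859]
local -0.9781067322272445 -69.70730456005023 143.5032288998531
```

View pics/d.png

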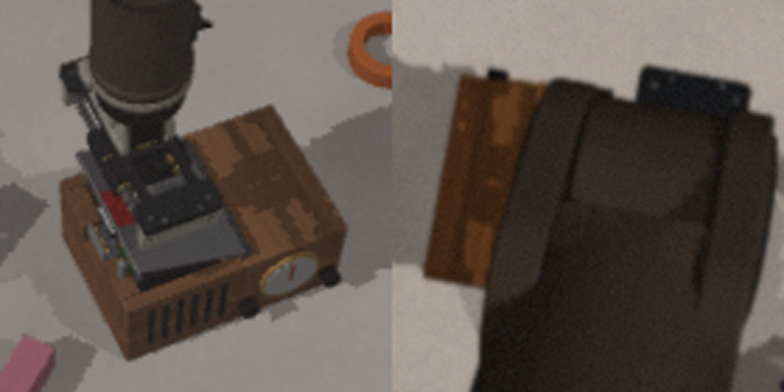

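The hatch is nearly closed (angle about 0.3), with the red pad just ahead of the fingers. I hop over to the pad.

Request:
jog_arm:
  targets:
    - {"dx": 0,"dy": 0,"dz": 1.5,"wx": 0,"wy": 0,"wz": 0,"gripper": 0}
    - {"dx": -0.2,"dy": -1.2,"dz": 0.5,"wx": 0,"wy": 0,"wz": 0,"gripper": 0}
    - {"dx": -0.2,"dy": -1.2,"dz": 0,"wx": 0,"wy": 0,"wz": 0,"gripper": 0}
    - {"dx": 0,"dy": 0,"dz": -1.0,"wx": 0,"wy": 0,"wz": 0,"gripper": 0}
    - {"dx": 0,"dy": 0,"dz": -0.5,"wx": 0,"wy": 0,"wz": 0,"gripper": 0}

```text
time_s: 13.47
tool_pos: [510.0, 5.4, 148.6]
ee_rot: [0.773, 0.635, 0.0, -0.0]
contact_force: [-0.5, -0.1, 0.1]
gripper_width: 0.5
gripper_force: 0.0
```

Request:
jog_arm:
  targets:
    - {"dx": 0,"dy": 0,"dz": -0.5,"wx": 0,"wy": 0,"wz": 0,"gripper": 0}
    - {"dx": 0,"dy": 0,"dz": -0.5,"wx": 0,"wy": 0,"wz": 0,"gripper": 0}
    - {"dx": 0,"dy": 0,"dz": -0.3,"wx": 0,"wy": 0,"wz": 0,"gripper": 0}
    - {"dx": 0,"dy": 0,"dz": 0,"wx": 0,"wy": 0,"wz": 0,"gripper": 0}
    - {"dx": 0,"dy": 0,"dz": 0,"wx": 0,"wy": 0,"wz": 0,"gripper": 0}

```text
time_s: 13.88
tool_pos: [510.4, 6.7, 136.3]
ee_rot: [0.772, 0.635, -0.0, -0.0]
contact_force: [-0.2, 0.1, 0.0]
gripper_width: 0.2
gripper_force: 0.0
```

```bash
python3 m2.py e
```

```text
13.8833 [510.38053761   6.67024012 136.2649623 ] yaw -0.19375721015339603 [-6.28730728e-04 -2.47485478e-04 -9.99999772e-01] [-0.21343876  0.07469971  0.03923071]
local -0.3477532308029474 -92.73644973301941 136.2649623025728
```

Request:
jog_arm:
  targets:
    - {"dx": 0,"dy": 0,"dz": -0.3,"wx": 0,"wy": 0,"wz": 0,"gripper": 0}
    - {"dx": 0,"dy": 0,"dz": -0.2,"wx": 0,"wy": 0,"wz": 0,"gripper": 0}
    - {"dx": 0,"dy": 0,"dz": -0.2,"wx": 0,"wy": 0,"wz": 0,"gripper": 0}
    - {"dx": 0,"dy": 0,"dz": 0,"wx": 0,"wy": 0,"wz": 0,"gripper": 0}
    - {"dx": 0,"dy": 0,"dz": 0,"wx": 0,"wy": 0,"wz": 0,"gripper": 0}

```text
time_s: 14.4
tool_pos: [510.5, 6.5, 129.5]
ee_rot: [0.772, 0.635, -0.0, 0.0]
contact_force: [-0.1, -0.6, 0.3]
gripper_width: 0.2
gripper_force: 0.1
```

Request:
jog_arm:
  targets:
    - {"dx": 0,"dy": 0,"dz": -0.1,"wx": 0,"wy": 0,"wz": 0,"gripper": 0}
    - {"dx": 0,"dy": 0,"dz": 0,"wx": 0,"wy": 0,"wz": 0,"gripper": 0}
    - {"dx": 0,"dy": 0,"dz": -0.05,"wx": 0,"wy": 0,"wz": 0,"gripper": 0}
    - {"dx": 0,"dy": 0,"dz": 0,"wx": 0,"wy": 0,"wz": 0,"gripper": 0}
    - {"dx": 0,"dy": 0,"dz": 0,"wx": 0,"wy": 0,"wz": 0,"gripper": 0}

```text
time_s: 14.82
tool_pos: [510.5, 6.3, 128.1]
ee_rot: [0.772, 0.635, 0.0, 0.0]
contact_force: [-0.3, -1.6, 2.6]
gripper_width: 0.6
gripper_force: 0.8
```

Request:
jog_arm:
  targets:
    - {"dx": 0,"dy": 0,"dz": -0.05,"wx": 0,"wy": 0,"wz": 0,"gripper": 0}
    - {"dx": 0,"dy": 0,"dz": -0.05,"wx": 0,"wy": 0,"wz": 0,"gripper": 0}
    - {"dx": 0,"dy": 0,"dz": 0,"wx": 0,"wy": 0,"wz": 0,"gripper": 0}
    - {"dx": 0,"dy": 0,"dz": 0,"wx": 0,"wy": 0,"wz": 0,"gripper": 0}
    - {"dx": 0,"dy": 0,"dz": 0,"wx": 0,"wy": 0,"wz": 0,"gripper": 0}

```text
time_s: 15.23
tool_pos: [510.5, 6.5, 127.1]
ee_rot: [0.772, 0.635, 0.0, 0.0]
contact_force: [-0.1, -1.0, 1.6]
gripper_width: 0.5
gripper_force: 0.7
```

Request:
jog_arm:
  targets:
    - {"dx": 0,"dy": 0,"dz": -0.05,"wx": 0,"wy": 0,"wz": 0,"gripper": 0}
    - {"dx": 0,"dy": 0,"dz": -0.05,"wx": 0,"wy": 0,"wz": 0,"gripper": 0}
    - {"dx": 0,"dy": 0,"dz": 0,"wx": 0,"wy": 0,"wz": 0,"gripper": 0}
    - {"dx": 0,"dy": 0,"dz": 0,"wx": 0,"wy": 0,"wz": 0,"gripper": 0}
    - {"dx": 0,"dy": 0,"dz": 0,"wx": 0,"wy": 0,"wz": 0,"gripper": 0}

```text
time_s: 15.65
tool_pos: [510.5, 6.6, 126.1]
ee_rot: [0.772, 0.635, 0.0, -0.0]
contact_force: [0.4, -0.7, 1.2]
gripper_width: 0.5
gripper_force: 0.6
```

Request:
jog_arm:
  targets:
    - {"dx": 0,"dy": 0,"dz": -0.05,"wx": 0,"wy": 0,"wz": 0,"gripper": 0}
    - {"dx": 0,"dy": 0,"dz": -0.05,"wx": 0,"wy": 0,"wz": 0,"gripper": 0}
    - {"dx": 0,"dy": 0,"dz": 0,"wx": 0,"wy": 0,"wz": 0,"gripper": 0}
    - {"dx": 0,"dy": 0,"dz": 0,"wx": 0,"wy": 0,"wz": 0,"gripper": 0}
    - {"dx": 0,"dy": 0,"dz": 0,"wx": 0,"wy": 0,"wz": 0,"gripper": 0}

```text
time_s: 16.07
tool_pos: [510.5, 6.6, 125.0]
ee_rot: [0.772, 0.635, -0.0, -0.0]
contact_force: [0.5, -0.2, 1.1]
gripper_width: 0.6
gripper_force: 0.6
```

Request:
jog_arm:
  targets:
    - {"dx": 0,"dy": 0,"dz": -0.05,"wx": 0,"wy": 0,"wz": 0,"gripper": 0}
    - {"dx": 0,"dy": 0,"dz": -0.05,"wx": 0,"wy": 0,"wz": 0,"gripper": 0}
    - {"dx": 0,"dy": 0,"dz": 0,"wx": 0,"wy": 0,"wz": 0,"gripper": 0}
    - {"dx": 0,"dy": 0,"dz": 0,"wx": 0,"wy": 0,"wz": 0,"gripper": 0}
    - {"dx": 0,"dy": 0,"dz": 0,"wx": 0,"wy": 0,"wz": 0,"gripper": 0}

```text
time_s: 16.48
tool_pos: [510.5, 6.6, 124.0]
ee_rot: [0.772, 0.635, 0.0, -0.0]
contact_force: [0.3, -0.5, 1.6]
gripper_width: 0.4
gripper_force: 0.6
```

Request:
jog_arm:
  targets:
    - {"dx": 0,"dy": 0,"dz": -0.05,"wx": 0,"wy": 0,"wz": 0,"gripper": 0}
    - {"dx": 0,"dy": 0,"dz": -0.05,"wx": 0,"wy": 0,"wz": 0,"gripper": 0}
    - {"dx": 0,"dy": 0,"dz": 0,"wx": 0,"wy": 0,"wz": 0,"gripper": 0}
    - {"dx": 0,"dy": 0,"dz": 0,"wx": 0,"wy": 0,"wz": 0,"gripper": 0}
    - {"dx": 0,"dy": 0,"dz": 0,"wx": 0,"wy": 0,"wz": 0,"gripper": 0}

```text
time_s: 16.9
tool_pos: [510.5, 6.5, 123.2]
ee_rot: [0.772, 0.635, 0.0, -0.0]
contact_force: [-1.8, -1.7, 5.4]
gripper_width: 0.4
gripper_force: 2.4
```

Request:
jog_arm:
  targets:
    - {"dx": 0,"dy": 0,"dz": -0.05,"wx": 0,"wy": 0,"wz": 0,"gripper": 0}
    - {"dx": 0,"dy": 0,"dz": -0.05,"wx": 0,"wy": 0,"wz": 0,"gripper": 0}
    - {"dx": 0,"dy": 0,"dz": 0,"wx": 0,"wy": 0,"wz": 0,"gripper": 0}
    - {"dx": 0,"dy": 0,"dz": 0,"wx": 0,"wy": 0,"wz": 0,"gripper": 0}
    - {"dx": 0,"dy": 0,"dz": 0,"wx": 0,"wy": 0,"wz": 0,"gripper": 0}

```text
time_s: 17.32
tool_pos: [510.5, 6.4, 122.7]
ee_rot: [0.772, 0.635, 0.0, -0.0]
contact_force: [-3.3, -0.9, 13.3]
gripper_width: 0.4
gripper_force: 6.6
```

Catch contact began at about 123.4. I use smaller steps from here.

Request:
jog_arm:
  targets:
    - {"dx": 0,"dy": 0,"dz": -0.04,"wx": 0,"wy": 0,"wz": 0,"gripper": 0}
    - {"dx": 0,"dy": 0,"dz": 0,"wx": 0,"wy": 0,"wz": 0,"gripper": 0}
    - {"dx": 0,"dy": 0,"dz": 0,"wx": 0,"wy": 0,"wz": 0,"gripper": 0}
    - {"dx": 0,"dy": 0,"dz": 0,"wx": 0,"wy": 0,"wz": 0,"gripper": 0}
    - {"dx": 0,"dy": 0,"dz": 0,"wx": 0,"wy": 0,"wz": 0,"gripper": 0}

```text
time_s: 17.73
tool_pos: [510.6, 6.4, 122.6]
ee_rot: [0.772, 0.635, 0.0, -0.0]
contact_force: [-5.5, -0.8, 17.7]
gripper_width: 0.4
gripper_force: 8.6
```

Request:
jog_arm:
  targets:
    - {"dx": 0,"dy": 0,"dz": 0,"wx": 0,"wy": 0,"wz": 0,"gripper": 0}
    - {"dx": 0,"dy": 0,"dz": 0,"wx": 0,"wy": 0,"wz": 0,"gripper": 0}
    - {"dx": 0,"dy": 0,"dz": 0,"wx": 0,"wy": 0,"wz": 0,"gripper": 0}
    - {"dx": 0,"dy": 0,"dz": 0,"wx": 0,"wy": 0,"wz": 0,"gripper": 0}
    - {"dx": 0,"dy": 0,"dz": 0,"wx": 0,"wy": 0,"wz": 0,"gripper": 0}

```text
time_s: 18.15
tool_pos: [510.6, 6.4, 122.6]
ee_rot: [0.772, 0.635, 0.0, -0.0]
contact_force: [-5.2, -1.3, 17.2]
gripper_width: 0.7
gripper_force: 8.6
```

```bash
python3 m2.py f; python3 - <<'E'
from h import *
s=robot.state();print(s["torque"],s["contact_force"],s["tool_pos"])
E
```

```text
18.15 [510.56810757   6.37586022 122.55773498] yaw -0.19440073587835918 [ 3.45038151e-04  7.55344217e-04 -9.99999655e-01] [-5.16172319 -1.32166733 17.19294253]
local -0.10694976055400574 -92.98914659527877 122.55773497796743
[-0.4514469   1.29375251 -0.01882482] [-5.67872532 -0.76185479 17.41834021] [510.6124512    6.35394773 122.57371902]
```

View pics/f.png

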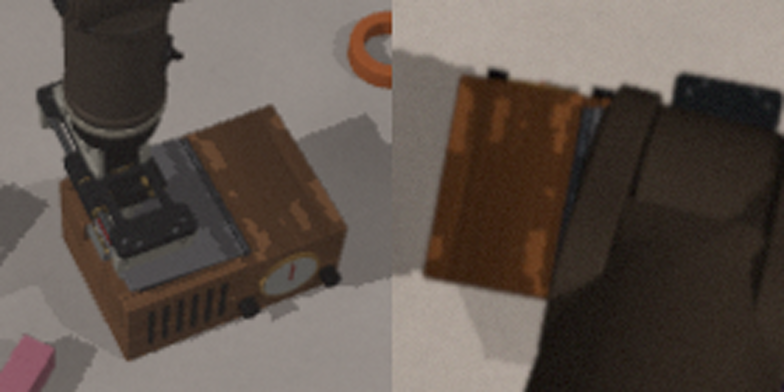

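Request:
jog_arm:
  targets:
    - {"dx": 0,"dy": 0,"dz": -0.02,"wx": 0,"wy": 0,"wz": 0,"gripper": 0}
    - {"dx": 0,"dy": 0,"dz": 0,"wx": 0,"wy": 0,"wz": 0,"gripper": 0}
    - {"dx": 0,"dy": 0,"dz": 0,"wx": 0,"wy": 0,"wz": 0,"gripper": 0}
    - {"dx": 0,"dy": 0,"dz": 0,"wx": 0,"wy": 0,"wz": 0,"gripper": 0}
    - {"dx": 0,"dy": 0,"dz": 0,"wx": 0,"wy": 0,"wz": 0,"gripper": 0}

```text
time_s: 18.67
tool_pos: [510.6, 6.3, 122.5]
ee_rot: [0.772, 0.635, 0.0, -0.0]
contact_force: [-5.1, -1.0, 20.3]
gripper_width: 0.5
gripper_force: 9.7
```

Request:
jog_arm:
  targets:
    - {"dx": 0,"dy": 0,"dz": 0.3,"wx": 0,"wy": 0,"wz": 0,"gripper": 0}
    - {"dx": 0,"dy": 0,"dz": 0.3,"wx": 0,"wy": 0,"wz": 0,"gripper": 0}
    - {"dx": -0.08,"dy": -0.4,"dz": 0,"wx": 0,"wy": 0,"wz": 0,"gripper": 0}
    - {"dx": 0,"dy": 0,"dz": 0,"wx": 0,"wy": 0,"wz": 0,"gripper": 0}
    - {"dx": 0,"dy": 0,"dz": 0,"wx": 0,"wy": 0,"wz": 0,"gripper": 0}

```text
time_s: 19.08
tool_pos: [509.8, 2.3, 127.5]
ee_rot: [0.772, 0.635, 0.0, 0.0]
contact_force: [0.6, -0.9, 1.4]
gripper_width: 0.7
gripper_force: 1.0
```

Request:
jog_arm:
  targets:
    - {"dx": 0,"dy": 0,"dz": -0.1,"wx": 0,"wy": 0,"wz": 0,"gripper": 0}
    - {"dx": 0,"dy": 0,"dz": -0.1,"wx": 0,"wy": 0,"wz": 0,"gripper": 0}
    - {"dx": 0,"dy": 0,"dz": -0.1,"wx": 0,"wy": 0,"wz": 0,"gripper": 0}
    - {"dx": 0,"dy": 0,"dz": -0.05,"wx": 0,"wy": 0,"wz": 0,"gripper": 0}
    - {"dx": 0,"dy": 0,"dz": 0,"wx": 0,"wy": 0,"wz": 0,"gripper": 0}

```text
time_s: 19.5
tool_pos: [509.7, 2.2, 123.8]
ee_rot: [0.772, 0.635, -0.0, 0.0]
contact_force: [0.7, -0.1, 2.1]
gripper_width: 0.3
gripper_force: 0.9
```

Request:
jog_arm:
  targets:
    - {"dx": -0.02,"dy": 0,"dz": -0.05,"wx": 0,"wy": 0,"wz": 0,"gripper": 0}
    - {"dx": 0,"dy": 0,"dz": 0,"wx": 0,"wy": 0,"wz": 0,"gripper": 0}
    - {"dx": 0,"dy": 0,"dz": 0,"wx": 0,"wy": 0,"wz": 0,"gripper": 0}
    - {"dx": 0,"dy": 0,"dz": 0,"wx": 0,"wy": 0,"wz": 0,"gripper": 0}
    - {"dx": 0,"dy": 0,"dz": 0,"wx": 0,"wy": 0,"wz": 0,"gripper": 0}

```text
time_s: 19.92
tool_pos: [509.7, 2.3, 123.6]
ee_rot: [0.772, 0.635, 0.0, 0.0]
contact_force: [0.5, -2.4, 4.3]
gripper_width: 0.6
gripper_force: 2.3
```

Request:
jog_arm:
  targets:
    - {"dx": -0.02,"dy": 0,"dz": -0.05,"wx": 0,"wy": 0,"wz": 0,"gripper": 0}
    - {"dx": 0,"dy": 0,"dz": 0,"wx": 0,"wy": 0,"wz": 0,"gripper": 0}
    - {"dx": 0,"dy": 0,"dz": 0,"wx": 0,"wy": 0,"wz": 0,"gripper": 0}
    - {"dx": 0,"dy": 0,"dz": 0,"wx": 0,"wy": 0,"wz": 0,"gripper": 0}
    - {"dx": 0,"dy": 0,"dz": 0,"wx": 0,"wy": 0,"wz": 0,"gripper": 0}

```text
time_s: 20.33
tool_pos: [509.7, 2.3, 123.4]
ee_rot: [0.772, 0.635, 0.0, 0.0]
contact_force: [-0.6, -2.0, 8.6]
gripper_width: 0.4
gripper_force: 4.3
```

Request:
jog_arm:
  targets:
    - {"dx": -0.01,"dy": 0,"dz": -0.04,"wx": 0,"wy": 0,"wz": 0,"gripper": 0}
    - {"dx": 0,"dy": 0,"dz": 0,"wx": 0,"wy": 0,"wz": 0,"gripper": 0}
    - {"dx": 0,"dy": 0,"dz": 0,"wx": 0,"wy": 0,"wz": 0,"gripper": 0}
    - {"dx": 0,"dy": 0,"dz": 0,"wx": 0,"wy": 0,"wz": 0,"gripper": 0}
    - {"dx": 0,"dy": 0,"dz": 0,"wx": 0,"wy": 0,"wz": 0,"gripper": 0}

```text
time_s: 20.75
tool_pos: [509.7, 2.2, 123.1]
ee_rot: [0.772, 0.635, 0.0, 0.0]
contact_force: [0.3, -2.8, 10.4]
gripper_width: 0.6
gripper_force: 4.9
```

Request:
jog_arm:
  targets:
    - {"dx": -0.01,"dy": 0,"dz": -0.04,"wx": 0,"wy": 0,"wz": 0,"gripper": 0}
    - {"dx": 0,"dy": 0,"dz": 0,"wx": 0,"wy": 0,"wz": 0,"gripper": 0}
    - {"dx": 0,"dy": 0,"dz": 0,"wx": 0,"wy": 0,"wz": 0,"gripper": 0}
    - {"dx": 0,"dy": 0,"dz": 0,"wx": 0,"wy": 0,"wz": 0,"gripper": 0}
    - {"dx": 0,"dy": 0,"dz": 0,"wx": 0,"wy": 0,"wz": 0,"gripper": 0}

```text
time_s: 21.17
tool_pos: [509.7, 2.2, 123.0]
ee_rot: [0.772, 0.635, 0.001, 0.0]
contact_force: [-1.6, -2.3, 13.5]
gripper_width: 0.7
gripper_force: 6.6
```

Request:
jog_arm:
  targets:
    - {"dx": -0.01,"dy": 0,"dz": -0.04,"wx": 0,"wy": 0,"wz": 0,"gripper": 0}
    - {"dx": 0,"dy": 0,"dz": 0,"wx": 0,"wy": 0,"wz": 0,"gripper": 0}
    - {"dx": 0,"dy": 0,"dz": 0,"wx": 0,"wy": 0,"wz": 0,"gripper": 0}
    - {"dx": 0,"dy": 0,"dz": 0,"wx": 0,"wy": 0,"wz": 0,"gripper": 0}
    - {"dx": 0,"dy": 0,"dz": 0,"wx": 0,"wy": 0,"wz": 0,"gripper": 0}

```text
time_s: 21.58
tool_pos: [509.7, 2.2, 122.8]
ee_rot: [0.772, 0.635, 0.001, 0.0]
contact_force: [-2.6, -2.9, 17.0]
gripper_width: 0.2
gripper_force: 8.5
```

Request:
jog_arm:
  targets:
    - {"dx": -0.01,"dy": 0,"dz": -0.03,"wx": 0,"wy": 0,"wz": 0,"gripper": 0}
    - {"dx": 0,"dy": 0,"dz": 0,"wx": 0,"wy": 0,"wz": 0,"gripper": 0}
    - {"dx": 0,"dy": 0,"dz": 0,"wx": 0,"wy": 0,"wz": 0,"gripper": 0}
    - {"dx": 0,"dy": 0,"dz": 0,"wx": 0,"wy": 0,"wz": 0,"gripper": 0}
    - {"dx": 0,"dy": 0,"dz": 0,"wx": 0,"wy": 0,"wz": 0,"gripper": 0}

```text
time_s: 22.0
tool_pos: [509.6, 2.1, 122.1]
ee_rot: [0.772, 0.635, 0.001, 0.001]
contact_force: [-0.4, -3.2, 10.2]
gripper_width: 0.5
gripper_force: 4.8
```

Request:
jog_arm:
  targets:
    - {"dx": 0,"dy": 0,"dz": -0.03,"wx": 0,"wy": 0,"wz": 0,"gripper": 0}
    - {"dx": 0,"dy": 0,"dz": 0,"wx": 0,"wy": 0,"wz": 0,"gripper": 0}
    - {"dx": 0,"dy": 0,"dz": 0,"wx": 0,"wy": 0,"wz": 0,"gripper": 0}
    - {"dx": 0,"dy": 0,"dz": 0,"wx": 0,"wy": 0,"wz": 0,"gripper": 0}
    - {"dx": 0,"dy": 0,"dz": 0,"wx": 0,"wy": 0,"wz": 0,"gripper": 0}

```text
time_s: 22.42
tool_pos: [509.6, 2.0, 121.7]
ee_rot: [0.772, 0.635, 0.001, 0.001]
contact_force: [-0.1, -2.6, 8.6]
gripper_width: 0.4
gripper_force: 4.3
```

Request:
jog_arm:
  targets:
    - {"dx": 0,"dy": 0,"dz": -0.03,"wx": 0,"wy": 0,"wz": 0,"gripper": 0}
    - {"dx": 0,"dy": 0,"dz": 0,"wx": 0,"wy": 0,"wz": 0,"gripper": 0}
    - {"dx": 0,"dy": 0,"dz": 0,"wx": 0,"wy": 0,"wz": 0,"gripper": 0}
    - {"dx": 0,"dy": 0,"dz": 0,"wx": 0,"wy": 0,"wz": 0,"gripper": 0}
    - {"dx": 0,"dy": 0,"dz": 0,"wx": 0,"wy": 0,"wz": 0,"gripper": 0}

```text
time_s: 22.83
tool_pos: [509.6, 2.0, 121.4]
ee_rot: [0.772, 0.635, 0.0, 0.001]
contact_force: [0.6, -3.8, 7.4]
gripper_width: 0.8
gripper_force: 4.0
```

Request:
jog_arm:
  targets:
    - {"dx": 0,"dy": 0,"dz": -0.03,"wx": 0,"wy": 0,"wz": 0,"gripper": 0}
    - {"dx": 0,"dy": 0,"dz": 0,"wx": 0,"wy": 0,"wz": 0,"gripper": 0}
    - {"dx": 0,"dy": 0,"dz": 0,"wx": 0,"wy": 0,"wz": 0,"gripper": 0}
    - {"dx": 0,"dy": 0,"dz": 0,"wx": 0,"wy": 0,"wz": 0,"gripper": 0}
    - {"dx": 0,"dy": 0,"dz": 0,"wx": 0,"wy": 0,"wz": 0,"gripper": 0}

```text
time_s: 23.25
tool_pos: [509.5, 2.2, 120.9]
ee_rot: [0.772, 0.635, 0.0, 0.001]
contact_force: [1.2, -2.2, 5.4]
gripper_width: 0.2
gripper_force: 2.6
```

Request:
jog_arm:
  targets:
    - {"dx": 0,"dy": 0,"dz": -0.03,"wx": 0,"wy": 0,"wz": 0,"gripper": 0}
    - {"dx": 0,"dy": 0,"dz": 0,"wx": 0,"wy": 0,"wz": 0,"gripper": 0}
    - {"dx": 0,"dy": 0,"dz": 0,"wx": 0,"wy": 0,"wz": 0,"gripper": 0}
    - {"dx": 0,"dy": 0,"dz": 0,"wx": 0,"wy": 0,"wz": 0,"gripper": 0}
    - {"dx": 0,"dy": 0,"dz": 0,"wx": 0,"wy": 0,"wz": 0,"gripper": 0}

```text
time_s: 23.67
tool_pos: [509.5, 2.2, 120.6]
ee_rot: [0.772, 0.635, 0.0, 0.001]
contact_force: [1.3, -3.8, 5.1]
gripper_width: 0.4
gripper_force: 2.6
```

Request:
jog_arm:
  targets:
    - {"dx": 0,"dy": 0,"dz": -0.03,"wx": 0,"wy": 0,"wz": 0,"gripper": 0}
    - {"dx": 0,"dy": 0,"dz": 0,"wx": 0,"wy": 0,"wz": 0,"gripper": 0}
    - {"dx": 0,"dy": 0,"dz": 0,"wx": 0,"wy": 0,"wz": 0,"gripper": 0}
    - {"dx": 0,"dy": 0,"dz": 0,"wx": 0,"wy": 0,"wz": 0,"gripper": 0}
    - {"dx": 0,"dy": 0,"dz": 0,"wx": 0,"wy": 0,"wz": 0,"gripper": 0}

```text
time_s: 24.08
tool_pos: [509.5, 2.1, 120.3]
ee_rot: [0.772, 0.635, 0.0, 0.001]
contact_force: [1.1, -3.4, 6.1]
gripper_width: 0.4
gripper_force: 2.7
```

Request:
jog_arm:
  targets:
    - {"dx": 0,"dy": 0,"dz": -0.03,"wx": 0,"wy": 0,"wz": 0,"gripper": 0}
    - {"dx": 0,"dy": 0,"dz": 0,"wx": 0,"wy": 0,"wz": 0,"gripper": 0}
    - {"dx": 0,"dy": 0,"dz": 0,"wx": 0,"wy": 0,"wz": 0,"gripper": 0}
    - {"dx": 0,"dy": 0,"dz": 0,"wx": 0,"wy": 0,"wz": 0,"gripper": 0}
    - {"dx": 0,"dy": 0,"dz": 0,"wx": 0,"wy": 0,"wz": 0,"gripper": 0}

```text
time_s: 24.5
tool_pos: [509.2, 2.5, 119.8]
ee_rot: [0.772, 0.635, 0.0, 0.0]
contact_force: [2.8, -2.0, 4.5]
gripper_width: 0.5
gripper_force: 2.1
```

Request:
jog_arm:
  targets:
    - {"dx": 0,"dy": 0,"dz": -0.04,"wx": 0,"wy": 0,"wz": 0,"gripper": 0}
    - {"dx": 0,"dy": 0,"dz": 0,"wx": 0,"wy": 0,"wz": 0,"gripper": 0}
    - {"dx": 0,"dy": 0,"dz": 0,"wx": 0,"wy": 0,"wz": 0,"gripper": 0}
    - {"dx": 0,"dy": 0,"dz": 0,"wx": 0,"wy": 0,"wz": 0,"gripper": 0}
    - {"dx": 0,"dy": 0,"dz": 0,"wx": 0,"wy": 0,"wz": 0,"gripper": 0}

```text
time_s: 24.92
tool_pos: [509.0, 2.6, 119.3]
ee_rot: [0.772, 0.635, 0.0, 0.0]
contact_force: [3.3, -2.1, 3.7]
gripper_width: 0.5
gripper_force: 2.1
```

Request:
jog_arm:
  targets:
    - {"dx": 0,"dy": 0,"dz": -0.04,"wx": 0,"wy": 0,"wz": 0,"gripper": 0}
    - {"dx": 0,"dy": 0,"dz": 0,"wx": 0,"wy": 0,"wz": 0,"gripper": 0}
    - {"dx": 0,"dy": 0,"dz": 0,"wx": 0,"wy": 0,"wz": 0,"gripper": 0}
    - {"dx": 0,"dy": 0,"dz": 0,"wx": 0,"wy": 0,"wz": 0,"gripper": 0}
    - {"dx": 0,"dy": 0,"dz": 0,"wx": 0,"wy": 0,"wz": 0,"gripper": 0}

```text
time_s: 25.33
tool_pos: [508.7, 2.7, 118.8]
ee_rot: [0.772, 0.635, -0.0, -0.0]
contact_force: [1.0, 0.5, 2.2]
gripper_width: 0.3
gripper_force: 1.3
```

The force peaked at 17 N and has fallen to about 2 N. I test the latch by lifting off.

Request:
jog_arm:
  targets:
    - {"dx": 0,"dy": 0,"dz": 0.2,"wx": 0,"wy": 0,"wz": 0,"gripper": 0}
    - {"dx": 0,"dy": 0,"dz": 0.2,"wx": 0,"wy": 0,"wz": 0,"gripper": 0}
    - {"dx": 0,"dy": 0,"dz": 0.1,"wx": 0,"wy": 0,"wz": 0,"gripper": 0}
    - {"dx": 0,"dy": 0,"dz": 0,"wx": 0,"wy": 0,"wz": 0,"gripper": 0}
    - {"dx": 0,"dy": 0,"dz": 0,"wx": 0,"wy": 0,"wz": 0,"gripper": 0}

```text
time_s: 25.75
tool_pos: [508.7, 2.6, 123.9]
ee_rot: [0.772, 0.635, -0.0, -0.0]
contact_force: [-1.5, -0.3, -0.5]
gripper_width: 0.7
gripper_force: 0.0
```

Request:
jog_arm:
  targets:
    - {"dx": 0,"dy": 0,"dz": 2,"wx": 0,"wy": 0,"wz": 0,"gripper": 0}
    - {"dx": 0,"dy": 0,"dz": 4,"wx": 0,"wy": 0,"wz": 0,"gripper": 0}
    - {"dx": 0,"dy": -3,"dz": 4,"wx": 0,"wy": 0,"wz": 0,"gripper": 0}
    - {"dx": -1,"dy": -4,"dz": 2,"wx": 0,"wy": 0,"wz": 0,"gripper": 0}
    - {"dx": -1,"dy": -4,"dz": 0,"wx": 0,"wy": 0,"wz": 0,"gripper": 0}

```text
time_s: 26.17
tool_pos: [492.2, -99.2, 239.2]
ee_rot: [0.771, 0.637, 0.003, 0.002]
contact_force: [1.6, -0.1, -0.3]
gripper_width: 0.5
gripper_force: 0.0
```

Request:
jog_arm:
  targets:
    - {"dx": -1,"dy": -4,"dz": 0,"wx": 0,"wy": 0,"wz": 0,"gripper": 0}
    - {"dx": -1,"dy": -4,"dz": 0,"wx": 0,"wy": 0,"wz": 0,"gripper": 0}
    - {"dx": -1,"dy": -4,"dz": 0,"wx": 0,"wy": 0,"wz": 0,"gripper": 0}
    - {"dx": -1,"dy": -4,"dz": 0,"wx": 0,"wy": 0,"wz": 0,"gripper": 0}
    - {"dx": 0,"dy": 0,"dz": 0,"wx": 0,"wy": 0,"wz": 0,"gripper": 0}

```text
time_s: 26.58
tool_pos: [445.8, -267.8, 236.3]
ee_rot: [0.776, 0.631, -0.001, 0.002]
contact_force: [-0.6, 0.2, -0.1]
gripper_width: 0.3
gripper_force: 0.0
```

```bash
python3 m2.py g; python3 - <<'E'
from fit import *
v=[528.6,97.6,-.194]
for a in(0,.05,.1,.15):
    w=place(np.array([[0,12-(109*np.cos(a)-8*np.sin(a)),104+109*np.sin(a)+8*np.cos(a)]]),*v);print(a,[pr(n,w)[0][::-1].round(1) for n in C])
P=[]
for n in C:
    b=(170,270,270,370) if n=="scene" else (220,320,250,350)
    im=eyes.get_image(n).astype(int)[b[0]:b[1],b[2]:b[3]]; m=((im[...,0]>2*im[...,1])&(im[...,0]>2*im[...,2])&(im[...,0]>60)).astype(np.uint8)
    k,l,s,c=cv2.connectedComponentsWithStats(m); i=1+s[1:,4].argmax(); P.append((c[i][1]+b[0],c[i][0]+b[2])); print(n,P[-1],s[i,4])
print(tri(ray("scene",*P[0]),ray("top",*P[1])))
E
```

```text
26.5833 [ 445.77842007 -267.79870121  236.3289437 ] yaw -0.20550880760997217 [ 5.1634852e-04 -4.3258761e-03 -9.9999051e-01] [-0.59369088  0.17901014 -0.12327978]
local -10.824394069247504 -374.510957704131 236.32894370289313
0 [array([212.1, 308.5]), array([269.9, 324.3])]
0.05 [array([210.9, 308.7]), array([269.9, 324. ])]
0.1 [array([209.7, 309. ]), array([269.8, 323.6])]
0.15 [array([208.4, 309.4]), array([269.7, 323.1])]
scene (np.float64(210.7710843373494), np.float64(308.95180722891564)) 83
top (np.float64(269.3459459459459), np.float64(323.94594594594594)) 185
(array([511.10339103,   3.03061104, 119.43856319]), np.float64(0.137780714943553))
```

View pics/g.png

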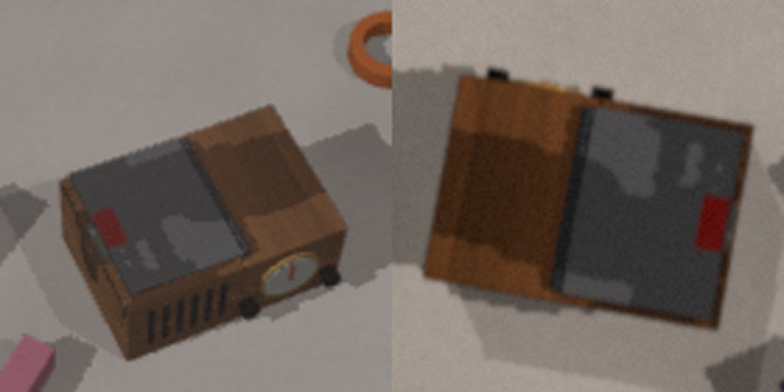

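The picture shows the hatch shut and lying almost flat, with the red pad at scene (211, 309). Its height of 119.4 mm means an angle of about 0.06. That matches the latched position, well below the 0.15 spring-back, and the robot is touching nothing.

```bash
python3 -c "
from cell import robot
print(robot.sign_off())"
```

```text
the job is handed in; nothing more can be done
None
```

I set the small green pack on the pocket floor and closed the hatch; it stays shut by itself at about 0.06 rad after a press that peaked at about 20 N (limit 25 N), and the job is handed in.

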